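# Nip the chimney tube in the bench caliper

### The job

Measure the white model-house chimney tube: stand it upright on the bed of the bench caliper between the open jaws and let go of it, then slide the moving jaw along until both jaws touch the tube and hold it lightly. Close the jaw gently, so that it is neither forced nor cocked out of square, and leave it closed on the tube; do not disturb the other things on the table.

Things in the scene. Friction and masses are not known exactly. Their poses are not given: they have to be found in the camera images.
- tube: the part to measure: white plastic tube, open at both ends, 40 mm outside and 26 mm inside diameter, 60 mm high, 80 g, standing upright; origin at the centre of its underside, z up along its axis
- caliper: bench caliper, fixed; origin at the centre of its bed's underside, z up. Bed 150 (x) by 250 mm (y), flat top at z = 12 mm. Beam along y at x = 37 to 53 mm, top at z = 30 mm. Fixed jaw at the -y end: x = -50 to 62, y = -107 to -85 mm, top at z = 46 mm; its contact plate facing +y is set by a screw, different each time, to y = -83 to -53 mm (x = -47 to 37 mm) and does not yield
- bed (a point): point on top of the bed where the tube fits well: x = -15, y = -18, z = 12 mm in the caliper's frame, axes as the caliper's. Anywhere between the jaws with the tube's axis at x = -40 to 12 mm of the caliper will do
- carriage (a joint): position of the sliding carriage along the caliper's y in m, smaller is more closed. The moving jaw's face, which faces -y, is at y = -0.085 + this value in the caliper's frame. Starts at 0.100 to 0.120, stop at 0.125. It runs with a friction of about 3 N and stays where it is left, so the tube stays held (more than 1.2 N is wanted)
- pin (a point): centre of the top of the carriage's thumb pin: upright steel pin, 16 mm in diameter, z = 45 to 90 mm and x = 45 mm in the caliper's frame, 30 mm on the +y side of the moving jaw's face. Pushed towards the caliper's -y it closes the jaw. The carriage below is 36 (x) by 56 mm (y), top at z = 45 mm, centred on the pin
- jaw: moving jaw, steel, 14 mm thick, from the carriage to x = -50 mm, z = 13 to 45 mm of the caliper. Origin below the pin at the caliper's underside; axes as the caliper's when square. It cocks about the pin against a spring of 15 N m/rad: 0.004 rad per N on a tube 60 mm off the pin's line. Keep it within 0.03 rad and the force on the tube below 10 N
- rod: leave alone: solid white rod standing upright, 30 mm in diameter, 60 mm high; origin at the centre of its underside
- block: leave alone: solid white square block, 36 by 36 by 60 mm; origin at the centre of its underside
- tape_roll: leave alone: roll of orange tape lying flat, 76 mm across, 25 mm high; origin at the centre of its underside
- sanding_block: leave alone: cork sanding block, 70 by 40 by 25 mm; origin at the centre of its underside
- spatula: leave alone: spatula lying on the table along its x
Things that resemble listed ones, but are neither listed nor needed, are in the scene too. Leave any orange look-alike of the tube alone.

How it is judged:
On the way:
1. the tube stands upright on the caliper's bed between the jaws, let go (x of tube in the frame of caliper between -0.04 and 0.012 m and y of tube in the frame of caliper between -0.08 and 0.035 m and z of tube in the frame of caliper between 0.009 and 0.016 m and angle between tube's own z axis and vertical below 0.08 rad and contact force between the fingers and tube below 0.05 N), for 0.2 s.
At the end, for the whole second after the job is handed in: The tube stands upright (within 0.08 rad) on the bed, its axis at x = -40 to 12 mm of the caliper, at rest, the moving jaw pressing it against the fixed jaw with more than 1.2 N and within 0.03 rad of square; every other thing is within 30 mm of where it was (x of tube in the frame of caliper between -0.04 and 0.012 m and y of tube in the frame of caliper between -0.08 and 0.035 m and z of tube in the frame of caliper between 0.009 and 0.016 m and angle between tube's own z axis and vertical below 0.08 rad and contact force between jaw and tube above 1.2 N and angle between the x axis of jaw and the x axis of caliper, either way round below 0.03 rad and linear speed of tube below 0.01 m/s and not (distance of rod from where it was at the start of the episode above 0.03 m) and not (distance of block from where it was at the start of the episode above 0.03 m) and not (distance of tape_roll from where it was at the start of the episode above 0.03 m) and not (distance of sanding_block from where it was at the start of the episode above 0.03 m) and not (distance of spatula from where it was at the start of the episode above 0.03 m)); the robot touches nothing.
It fails at once if the moving jaw is cocked by more than 0.03 rad (angle between the x axis of jaw and the x axis of caliper, either way round above 0.03 rad).
It fails at once if the tube is squeezed by the moving jaw with more than 10 N (contact force between jaw and tube above 10 N).
It fails at once if another thing on the table is moved by more than 30 mm (distance of any of rod, block, tape_roll, sanding_block, spatula from where it was at the start of the episode above 0.03 m).
It also fails if it takes over 61 s, if anything falls off the work surface, if the arm or the gripper's body presses on something with over 40 N, if the wrist force passes 120 N, or if a joint passes its speed limit or range.

### The arm

A 7-joint arm with a two-finger parallel gripper is mounted at the origin on the work surface. World frame = base frame: x ahead of the robot, y to its left, z up, the work surface at z = 0. Lengths are in m, angles in rad, forces in N, time in s.
With the tool pointing down it reaches from about 0.4 to 0.875 m from the base axis. Payload 19.3 kg.
Tool frame: the origin (TCP) lies midway between the tips of the shut fingers; the grasp point (between the pads) lies 19 mm behind it; z points along the fingers, y is the line along which they close (so a half turn about z gives the same grasp; the last joint's range is limited). The gripper opens to 85 mm and grips with 20 to 120 N. Pads are 22 mm wide; open, the fingers measure 114 mm over their backs; the gripper's body (76 mm by 85 mm) begins 54 mm behind the grasp point. The pads swing forward as they close: fully open they stand 13 mm farther back than shut.
Start: joints at [1.135, 0.521, -0.036, 1.599, 0.021, 1.021, -0.113], TCP at [0.224, -0.584, 0.231] pointing down, gripper open.
Joint ranges: [-2.91, 2.91], [-0.3, 2.13], [-1.5, 1.42], [0.17, 2.43], [-1.26, 4.41], [0.16, 1.93], [-2.52, 2.52]. Speed limits (rad/s): [1.89, 1.89, 2.39, 2.39, 3.01, 3.01, 3.01].

### API

Orientations are given as [roll, pitch, yaw] about the fixed x, y, z axes, in that order (R = Rz(yaw) Ry(pitch) Rx(roll)).
In Python, from workcell import telemetry, grab_frame, calibration, bot, outline_of, landmark_of gives the robot as it stands. The module is installed in compiled form; this text tells all that it offers.
- The arm moves only by the shell command python3 -m inch 'ROWS' [FORCE]. ROWS is JSON, a list of rows, each a list of 7 numbers: the shift along the tool's x, y, z in m, then the turn, a rotation vector about the tool's x, y, z in rad, then the closure, from 0 (fully open) to 1 (shut). A call has 1 to 5 rows; each row shifts and turns the commanded pose from where the row before left it, along the tool's axes as they then stand; what a row does not reach is not made up. A row lasts 1/10 s, in which the tool goes at most 50 mm and 8.59 degrees, less where a joint would pass 70% of its speed; a pose out of reach is approached as far as the arm can. A call is refused whole if a number of a shift passes 0.05 or a number of a turn 0.15, either way. A call with a gripper value outside its range is refused whole. The fingers move at their own pace and stop on an object; FORCE is the grip in N (left out, the last holds). Time passes only in rows, so rows that do not move let the fingers close. It gives the time, the measured TCP pose, the force, the opening and the grip force at its end, in the units of the state.
- telemetry.observe(): the state, without advancing time (a new reading comes with each control period).
- grab_frame(name): name is "scene" or "top" or "wrist"; returns the picture (480x640x3 uint8, red, green, blue); there is no depth.
- calibration(name): a dict with "fovy" (degrees; the focal length in pixels is half the picture's height over the tangent of half this angle, whatever the lens; pixels are square), "cx", "cy" (the principal point, pixels), "pose" (4x4, takes a point from camera to world coordinates). Camera axes: x right, y down, z forward; pixel columns grow to the right and rows downward; lengths in m; the calibration is good to about 2 mm. A picture is of the moment at which its call begins: read the wrist's pose just before it. calibration takes no time and is no camera call; for the wrist camera it gives the pose at the moment of the call.
- bot.job_done(): hands the job in; it is judged then, once.
Trained networks look in the newest picture that a camera, given by its name, has taken for a name from the list of things; names that differ only in an ending like _2 or _b are one class to them, and where a whole thing is asked for, a point or a joint stands for the part that bears it (a point fixed in the world has none). Each returns a list of dicts, best first, with "score" (0 to 1); they miss things now and then, are a little off and sometimes report something else, mostly with a low value. They report only what shows in the picture. A call takes as long as a camera call. They do not tell look-alikes from the thing itself.
- outline_of(label, camera): "region" (480x640 bool, what is visible of it) and "rect" ([left, top, right, bottom] in pixels, round what is visible of it).
- landmark_of(label, camera): "xy" ([column, row] in pixels: a listed point, or the origin of a listed thing).
The state is a dict: "clock": time; "qpos": joint angles; "qd": joint speeds; "joint_efforts": joint torques, N m; "position": TCP position; "tool_rot": TCP orientation; "force": force on the tool from outside, world axes, zero at the start; "moment": the same for the moment, N m; "grip_width": finger opening in m; "finger_force": force on a finger pad.
Only numpy, scipy, OpenCV 4.12 (cv2) and the standard library are available. Lean on these libraries where they do the work, as an engineer would, in place of code of your own. Each camera call takes 0.05 s, during which the arm holds its last target. There are 200 camera calls.

## Working session

There is one attempt and no reset: what is moved stays moved. The work goes in short steps, Python scripts to look and compute and a shell command to move; the robot and the scene stay as the last step left them, time stands still between calls to the robot, and variables do not carry over. Pictures are saved under pics/ and viewed, at most 10 in all, crops included, and the job is handed in when it is done.

```bash
mkdir -p pics; cat > h.py <<'E'
import numpy as np, cv2
from workcell import telemetry, grab_frame, calibration, bot, outline_of, landmark_of
def ray(cam,uv,c=None):
    c=c or calibration(cam); f=240/np.tan(np.radians(c['fovy'])/2); P=np.array(c['pose'])
    d=P[:3,:3]@np.array([(uv[0]-c['cx'])/f,(uv[1]-c['cy'])/f,1.]); return P[:3,3],d
def atz(cam,uv,z,c=None):
    o,d=ray(cam,uv,c); return o+d*(z-o[2])/d[2]
def proj(cam,p,c=None):
    c=c or calibration(cam); f=240/np.tan(np.radians(c['fovy'])/2); P=np.array(c['pose'])
    q=P[:3,:3].T@(np.asarray(p)-P[:3,3]); return np.array([c['cx']+f*q[0]/q[2],c['cy']+f*q[1]/q[2]])
def save(cam,name):
    im=grab_frame(cam); cv2.imwrite('pics/'+name,im[:,:,::-1]); return im
E
python3 - <<'E'
from h import *
np.set_printoptions(precision=4,suppress=True)
s=telemetry.observe(); print(s)
a=save('top','top.png'); b=save('scene','scene.png')
for cam in('top','scene'):
    print(cam,np.array(calibration(cam)['pose']))
    for n in['tube','caliper','bed','pin','jaw','rod','block','tape_roll','sanding_block','spatula']:
        L=landmark_of(n,cam)
        print(n,[(round(l['score'],2),np.round(l['xy']),atz(cam,l['xy'],{'bed':.012,'pin':.09}.get(n,0))[:2]) for l in L[:4]])
E
```

```text
{'clock': 0.0, 'qpos': array([ 1.1348,  0.522 , -0.0363,  1.6   ,  0.0212,  1.0211, -0.1128]), 'qd': array([-0.0014,  0.0003,  0.0014, -0.0001,  0.0002,  0.0004, -0.0003]), 'joint_efforts': array([  0.0017, -92.7098,   1.9802, -36.9925,   0.0178,   0.0085,
         0.    ]), 'position': array([ 0.2234, -0.5833,  0.2307]), 'tool_rot': array([-3.1404,  0.0001,  0.3658]), 'force': array([-0.0297, -0.3131, -0.5383]), 'moment': array([-0.0228,  0.0032,  0.0573]), 'finger_force': 0.0, 'grip_width': 0.0855743395836942}
top [[ 0.0156 -0.9804  0.1966  0.2783]
 [-0.9999 -0.0162 -0.0014  0.0071]
 [ 0.0045 -0.1965 -0.9805  1.4214]
 [ 0.      0.      0.      1.    ]]
tube [(0.62, array([212., 294.]), array([0.4019, 0.2661])), (0.46, array([244., 276.]), array([0.4481, 0.1873]))]
caliper [(0.72, array([374., 244.]), array([ 0.5349, -0.1373]))]
bed [(0.93, array([383., 252.]), array([ 0.512 , -0.1578]))]
pin [(0.64, array([366., 218.]), array([ 0.5793, -0.1083]))]
jaw [(0.59, array([375., 244.]), array([ 0.5342, -0.1403])), (0.55, array([362., 220.]), array([ 0.5945, -0.1059]))]
rod [(0.52, array([
[... 644 characters left out ...]
    0.      1.    ]]
tube [(0.71, array([460., 256.]), array([0.4139, 0.2734])), (0.65, array([417., 255.]), array([0.4547, 0.1866]))]
caliper [(0.86, array([271., 236.]), array([ 0.544 , -0.1367]))]
bed [(0.57, array([272., 224.]), array([ 0.5193, -0.1489]))]
pin [(0.77, array([274., 220.]), array([ 0.5931, -0.0973]))]
jaw []
rod [(0.74, array([474., 276.]), array([0.4627, 0.3179])), (0.63, array([360., 328.]), array([0.7125, 0.1598]))]
block [(0.58, array([429., 311.]), array([0.6077, 0.2625]))]
tape_roll [(0.75, array([359., 329.]), array([0.7165, 0.159 ]))]
sanding_block [(0.58, array([182., 186.]), array([ 0.4701, -0.4562]))]
spatula [(0.8, array([536., 307.]), array([0.4989, 0.4503]))]
```

View pics/top.png

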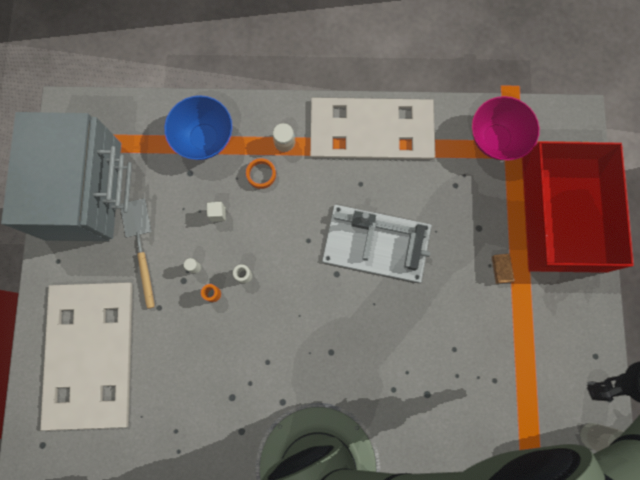

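View pics/scene.png

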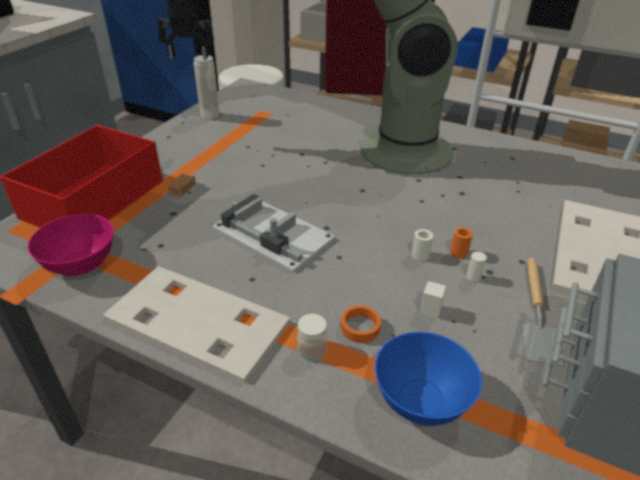

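The tube candidates in the top picture are the white ring at (242,272), the orange ring at (211,293) and the solid white cylinder at (191,265). The one at (242,272) is both white and hollow, so it fits the description. I'll check it in a crop.

```bash
python3 - <<'E'
from h import *
np.set_printoptions(precision=4,suppress=True)
a=grab_frame('top'); 
A=cv2.resize(a[235:325,160:270],None,fx=4,fy=4,interpolation=cv2.INTER_CUBIC)
reg=outline_of('caliper','top'); t=outline_of('tube','top')
for x in t: 
    m=x['region']; print('tube',x['score'],x['rect'],a[m].mean(0))
r=reg[0]['region'].astype(np.uint8); print(reg[0]['rect'])
R=cv2.minAreaRect(cv2.findNonZero(r)); B=cv2.boxPoints(R); print(R)
print(np.array([atz('top',p,.008) for p in B]))
b=grab_frame('scene')
t2=outline_of('tube','scene')
for x in t2: print('tube',x['score'],x['rect'],b[x['region']].mean(0))
Bc=cv2.resize(b[215:295,390:500],(440,320),interpolation=cv2.INTER_CUBIC)
C=cv2.resize(a[195:295,310:440],None,fx=3.4,fy=3.4,interpolation=cv2.INTER_CUBIC)
out=np.zeros((600,800,3),np.uint8)
out[:240,:300]=cv2.resize(A,(300,240)); out[240:458,:300]=cv2.resize(Bc,(300,218)); out[:340,310:752]=C
cv2.imwrite('pics/crop.png',out[:480,:,::-1])
E
```

```text
tube 0.83 [198.6, 284.9, 223.0, 301.3] [161.0245  93.0041  38.2694]
tube 0.53 [231.4, 267.4, 250.9, 281.5] [161.7867 162.891  151.1848]
[321.8, 206.5, 429.9, 282.3]
((377.6517028808594, 243.34271240234375), (102.91069793701172, 60.18739318847656), 12.994617462158203)
[[ 0.4866 -0.0034  0.008 ]
 [ 0.6382 -0.0357  0.008 ]
 [ 0.5821 -0.2903  0.008 ]
 [ 0.4327 -0.2531  0.008 ]]
tube 0.76 [410.9, 227.9, 432.9, 261.2] [144.1847 143.7929 132.1455]
tube 0.59 [451.3, 225.6, 469.0, 258.4] [141.4929  80.961   39.7784]
```

View pics/crop.png

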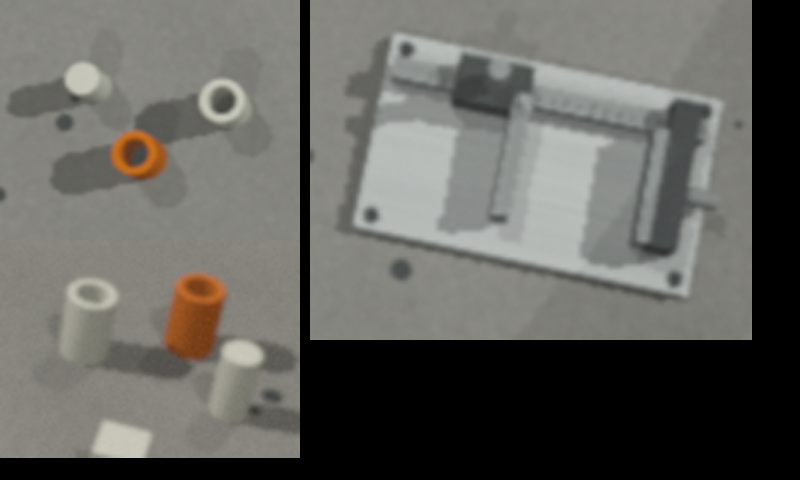

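The crop confirms it: the hollow white tube is at top (241,272). The rod is solid and the other ring is orange. The fixed jaw is on the -y (right) side of the caliper and the beam is on the far side.

```bash
python3 - <<'E'
from h import *
np.set_printoptions(precision=4,suppress=True)
px=[(333.8,205),(430.9,224.4),(421.2,282.1),(323.2,261.2)]
W=np.array([atz('top',p,.012)[:2] for p in px]); M=np.array([(.075,.125),(.075,-.125),(-.075,-.125),(-.075,.125)])
a,b=M-M.mean(0),W-W.mean(0)
yc=np.arctan2((a[:,0]*b[:,1]-a[:,1]*b[:,0]).sum(),(a*b).sum()); c=W.mean(0)
R=np.array([[np.cos(yc),-np.sin(yc)],[np.sin(yc),np.cos(yc)]]); print('cal',c,yc,W-(M@R.T+c))
print('bed',c+R@[-.015,-.018])
print('pin in cal', (atz('top',[310+497/3.4-310+0, 195+67/3.4],.09)[:2]-c)@R if 0 else (atz('top',[310+(500-310)/3.4,195+68/3.4],.09)[:2]-c)@R)
print('jaw near end top', (atz('top',[310+(498-310)/3.4,195+218/3.4],.045)[:2]-c)@R)
print('tube', atz('top',(241.4,272),.06), 'scene', atz('scene',(390+(92*110/300),215+292.5*0+ (292-240)*80/218),.06))
print(telemetry.observe()['clock'])
E
```

```text
cal [ 0.5345 -0.1443] -0.18767535474899108 [[-0.001   0.001 ]
 [-0.0007  0.0008]
 [ 0.0001  0.0002]
 [ 0.0017 -0.002 ]]
bed [ 0.5164 -0.1592]
pin in cal [0.0457 0.0444]
jaw near end top [-0.052   0.0234]
tube [0.4495 0.1868 0.06  ] scene [0.4514 0.1936 0.06  ]
1.35
```

```bash
python3 -m inch '[[0.037,-0.0256,0,0,0,0,0],[0.037,-0.0256,0,0,0,0,0],[0.037,-0.0256,0,0,0,0,0],[0.037,-0.0256,0,0,0,0,0],[0.037,-0.0256,0,0,0,0,0]]'
python3 -m inch '[[0.037,-0.0256,0,0,0,0,0],[0.037,-0.0256,0,0,0,0,0],[0.037,-0.0256,0,0,0,0,0],[0.037,-0.0256,0,0,0,0,0],[0,0,0,0,0,-0.127,0]]'
python3 -m inch '[[0,0,0,0,0,-0.127,0],[0,0,0,0,0,-0.127,0],[0,0,0,0,0,-0.127,0],[0,0,0,0,0,-0.127,0],[0,0,0,0,0,-0.127,0]]'
python3 -m inch '[[0,0,0,0,0,-0.127,0],[0,0,0,0,0,-0.127,0],[0,0,0,0,0,0,0]]'
```

```text
clock: 1.85
position: [0.3513, -0.3964, 0.2315]
tool_rot: [3.141, -0.0, 0.366]
force: [1.5, -0.8, -0.4]
grip_width: 0.0853
finger_force: 0.0
clock: 2.35
position: [0.4556, -0.2437, 0.2315]
tool_rot: [-3.141, -0.002, 0.498]
force: [-1.8, -0.2, -1.1]
grip_width: 0.0853
finger_force: 0.0
clock: 2.85
position: [0.4521, -0.2494, 0.2314]
tool_rot: [3.141, -0.0, 1.133]
force: [-0.5, 1.3, -0.5]
grip_width: 0.0856
finger_force: 0.0
clock: 3.15
position: [0.4521, -0.2495, 0.2313]
tool_rot: [3.141, -0.0, 1.384]
force: [-0.5, 0.2, -0.8]
grip_width: 0.0854
finger_force: 0.0
```

```bash
python3 -m inch '[[0.0476,-0.0093,0,0,0,0,0],[0.0476,-0.0093,0,0,0,0,0],[0.0476,-0.0093,0,0,0,0,0],[0.0476,-0.0093,0,0,0,0,0],[0.0476,-0.0093,0,0,0,0,0]]'
python3 -m inch '[[0.0476,-0.0093,0,0,0,0,0],[0.0476,-0.0093,0,0,0,0,0],[0.0476,-0.0093,0,0,0,0,0],[0.0476,-0.0093,0,0,0,0,0],[0,0,0,0,0,0,0]]'
python3 - <<'E'
from h import *
np.set_printoptions(precision=4,suppress=True)
c=calibration('wrist'); a=save('wrist','w1.png'); print(telemetry.observe()['position']); print(np.array(c['pose']))
for x in outline_of('tube','wrist'): print(x['score'],x['rect'],a[x['region']].mean(0))
for x in landmark_of('tube','wrist'): print(x['score'],x['xy'],atz('wrist',x['xy'],0))
E
```

```text
clock: 3.65
position: [0.4508, -0.0051, 0.2316]
tool_rot: [3.141, 0.0, 1.377]
force: [1.6, -0.4, -1.1]
grip_width: 0.0856
finger_force: 0.0
clock: 4.15
position: [0.4494, 0.1936, 0.2316]
tool_rot: [-3.141, -0.003, 1.385]
force: [-1.1, -1.1, -0.1]
grip_width: 0.0853
finger_force: 0.0
[0.4497 0.1902 0.2313]
[[ 0.9827 -0.1771 -0.0534  0.4633]
 [-0.185  -0.9403 -0.2857  0.2656]
 [ 0.0004  0.2906 -0.9568  0.3745]
 [ 0.      0.      0.      1.    ]]
0.76 [295.8, 192.7, 340.4, 246.0] [117.4028 120.1751 109.5979]
0.71 [219.8, 122.6, 279.0, 173.0] [123.198   64.6501  28.6103]
0.98 [317.4, 211.0] [0.4505 0.1811 0.    ]
0.77 [253.6, 147.3] [0.3998 0.2574 0.    ]
```

View pics/w1.png

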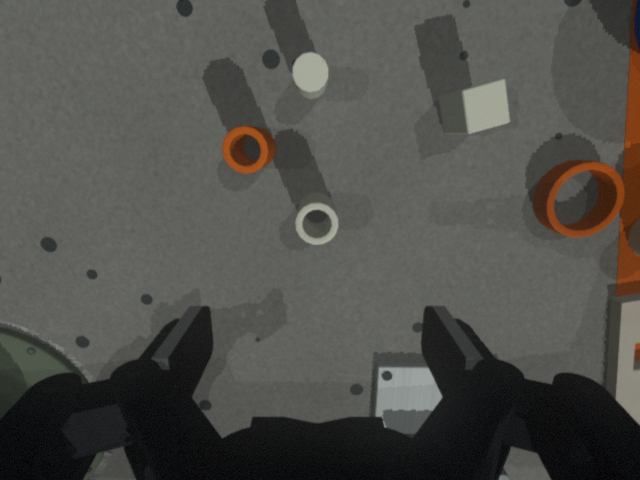

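The white tube's rim is centred at about (316.5,224), clear of the orange ring at (248,149) and the solid rod at (310,72).

```bash
python3 - <<'E'
from h import *
np.set_printoptions(precision=4,suppress=True)
p=atz('wrist',(316.5,224),.06); s=telemetry.observe(); y=s['tool_rot'][2]; d=p-s['position']; c,sn=np.cos(y),np.sin(y)
print(p, 'tool', d[0]*c+d[1]*sn, d[0]*sn-d[1]*c)
E
```

```text
[0.4497 0.1821 0.06  ] tool -0.0048219213315697255 0.00030961643321985883
```

```bash
python3 -m inch '[[-0.007,0.001,0.04,0,0,0,0],[0,0,0.045,0,0,0,0],[0,0,0.045,0,0,0,0],[0,0,0.045,0,0,0,0],[0,0,0.034,0,0,0,0]]'
python3 -m inch '[[0,0,0,0,0,0,0.3],[0,0,0,0,0,0,0.6],[0,0,0,0,0,0,0.6],[0,0,0,0,0,0,0.6],[0,0,0,0,0,0,0.6]]' 25
```

```text
clock: 4.8
position: [0.4497, 0.178, 0.0202]
tool_rot: [-3.141, 0.001, 1.378]
force: [1.6, -0.1, 0.8]
grip_width: 0.085
finger_force: 0.0
clock: 5.3
position: [0.4512, 0.18, 0.0243]
tool_rot: [3.139, -0.001, 1.381]
force: [-2.2, -2.6, 9.6]
grip_width: 0.0392
finger_force: 23.8
```

```bash
python3 -m inch '[[0,0,-0.03,0,0,0,0.6],[0,0,-0.05,0,0,0,0.6],[0,0,-0.05,0,0,0,0.6],[0,0,-0.03,0,0,0,0.6],[0,0,0,0,0,0,0.6]]'
python3 -m inch '[[-0.0476,0.0093,0,0,0,0,0.6],[-0.0476,0.0093,0,0,0,0,0.6],[-0.0476,0.0093,0,0,0,0,0.6],[-0.0476,0.0093,0,0,0,0,0.6],[0,0,0,0,0,0,0.6]]'
python3 - <<'E'
from h import *
np.set_printoptions(precision=4,suppress=True)
c=calibration('wrist'); a=save('wrist','w2.png'); print(telemetry.observe())
E
```

```text
clock: 5.8
position: [0.4521, 0.1805, 0.1877]
tool_rot: [3.134, -0.004, 1.38]
force: [0.1, 0.7, -1.0]
grip_width: 0.0395
finger_force: 25.4
clock: 6.3
position: [0.4501, -0.0205, 0.1827]
tool_rot: [3.141, 0.003, 1.373]
force: [-1.3, 1.1, -0.9]
grip_width: 0.0391
finger_force: 25.4
{'clock': 6.35, 'qpos': array([ 0.3292,  0.3533, -0.5207,  2.0713,  0.25  ,  0.7761, -0.5398]), 'qd': array([-0.0652,  0.0033, -0.0413, -0.0057, -0.0054, -0.0053, -0.0396]), 'joint_efforts': array([  5.1475, -64.8815,  -1.808 , -29.2974,   0.3252,   0.1837,
         1.2316]), 'position': array([ 0.4505, -0.0173,  0.1828]), 'tool_rot': array([3.1408, 0.001 , 1.3756]), 'force': array([0.2021, 0.4085, 0.555 ]), 'moment': array([ 0.0792, -0.0129, -0.0077]), 'finger_force': 25.36591616459191, 'grip_width': 0.03881938047150271}
```

View pics/w2.png

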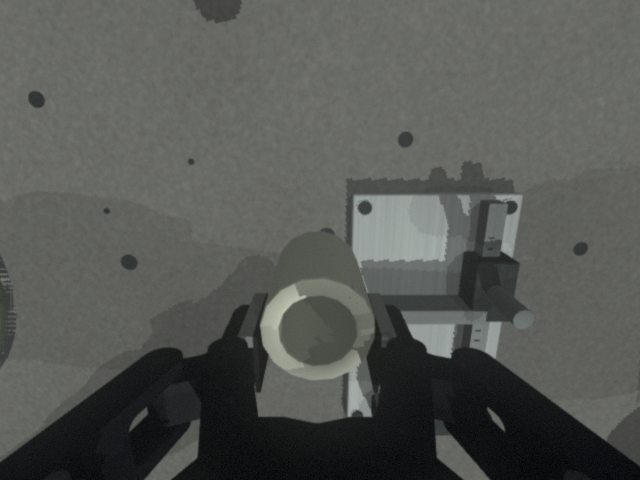

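The tube is held, with its rim centred at about (317.5,329). The caliper's +y edge runs from (347,194) to (522,194), and the pin top is at (523,320). I'll refine the caliper pose and the tube offset from these.

```bash
python3 - <<'E'
from h import *
np.set_printoptions(precision=4,suppress=True)
s=telemetry.observe(); c=calibration('wrist')
zr=s['position'][2]+.036
p=atz('wrist',(317.5,329),zr); print('rim',p,'tcp',s['position'])
for r in (p[:2],s['position'][:2]):
  t=np.linspace(0,2*np.pi,60); q=np.array([proj('wrist',[r[0]+.02*np.cos(k),r[1]+.02*np.sin(k),zr-.06]) for k in t]); print('bottom top row',q[:,1].min(),q[:,0].min(),q[:,0].max())
  q=np.array([proj('wrist',[r[0]+.02*np.cos(k),r[1]+.02*np.sin(k),zr]) for k in t]); print('rim box',q.min(0),q.max(0))
W=np.array([atz('wrist',u,.012)[:2] for u in[(347,194),(522,194)]]); print(W,W[1]-W[0])
C=np.array([.5345,-.1443]);yc=-.1877
R=np.array([[np.cos(yc),-np.sin(yc)],[np.sin(yc),np.cos(yc)]])
print('corners cal',(W-C)@R,'yaw',np.arctan2(*(W[1]-W[0])[::-1]))
print('pin cal',(atz('wrist',(523,320),.09)[:2]-C)@R)
E
```

```text
rim [ 0.4532 -0.0068  0.2188] tcp [ 0.4505 -0.0173  0.1828]
bottom top row 226.43427651094783 276.6831058180019 357.43005362720305
rim box [257.8138 273.5204] [377.1318 379.263 ]
bottom top row 247.97585549561055 276.0505615662962 355.37653331653536
rim box [257.3757 304.2743] [373.6012 404.6153]
[[ 0.4815 -0.0008]
 [ 0.6321 -0.0306]] [ 0.1506 -0.0298]
corners cal [[-0.0788  0.1311]
 [ 0.0747  0.1299]] yaw -0.19559970878284905
pin cal [0.0456 0.0499]
```

```bash
python3 -m inch '[[-0.0278,0.018,0,0,0,0,0.6],[-0.0278,0.018,0,0,0,0,0.6],[-0.0278,0.018,0,0,0,0,0.6],[-0.0278,0.018,0,0,0,0,0.6],[-0.0278,0.018,0,0,0,0,0.6]]'
python3 -m inch '[[0,0,0,0,0,0,0.6],[0,0,0,0,0,0,0.6],[0,0,0,0,0,0,0.6],[0,0,0,0,0,0,0.6]]'
python3 - <<'E'
from h import *
np.set_printoptions(precision=4,suppress=True)
s=telemetry.observe(); c=calibration('wrist'); a=save('wrist','w3.png'); save('scene','s3.png'); print(s['position'],s['tool_rot'],s['force'])
C=np.array([.5345,-.1443]);yc=-.1877
R=np.array([[np.cos(yc),-np.sin(yc)],[np.sin(yc),np.cos(yc)]])
print('tcp cal',(s['position'][:2]-C)@R)
for n,z in(('tube',0),('pin',.09),('bed',.012),('jaw',0)):
  for x in landmark_of(n,'wrist')[:2]: print(n,x['score'],x['xy'],(atz('wrist',x['xy'],z,c)[:2]-C)@R)
E
```

```text
clock: 6.85
position: [0.5137, -0.1678, 0.1829]
tool_rot: [3.141, -0.0, 1.383]
force: [0.5, 0.5, -0.2]
grip_width: 0.0389
finger_force: 25.3
clock: 7.25
position: [0.5131, -0.1663, 0.1826]
tool_rot: [3.141, -0.0, 1.383]
force: [-0.4, 0.6, -0.3]
grip_width: 0.0392
finger_force: 25.4
[ 0.5131 -0.1663  0.1826] [ 3.1414 -0.0001  1.3834] [-0.3616  0.5758 -0.331 ]
tcp cal [-0.017  -0.0256]
tube 0.98 [315.2, 267.1] [-0.0178 -0.0761]
pin 0.78 [414.0, 134.4] [0.0446 0.0472]
bed 0.73 [317.7, 210.4] [-0.0155 -0.0177]
jaw 0.58 [317.1, 267.5] [-0.016  -0.0765]
```

View pics/w3.png

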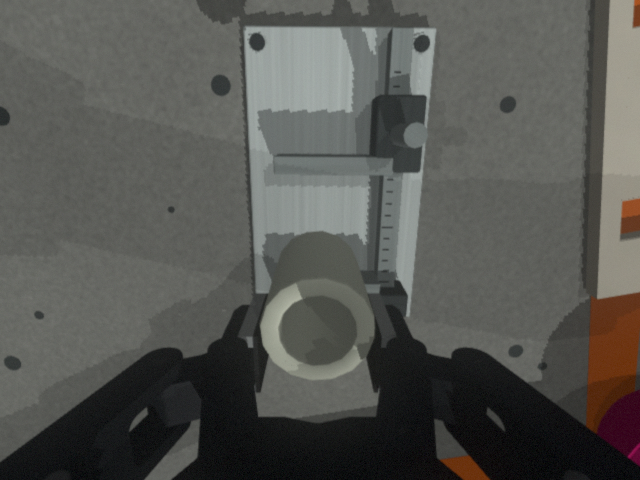

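```bash
python3 -m inch '[[0,0,0.035,0,0,0,0.6],[0,0,0.035,0,0,0,0.6],[0,0,0.035,0,0,0,0.6],[0,0,0.022,0,0,0,0.6],[0,0,0,0,0,0,0.6]]'
python3 -m inch '[[0,0,0,0,0,0,0.6],[0,0,0,0,0,0,0.6],[0,0,0.003,0,0,0,0.6],[0,0,0,0,0,0,0.6]]'
python3 - <<'E'
from h import *
from scipy.optimize import least_squares
np.set_printoptions(precision=4,suppress=True)
s=telemetry.observe(); c=calibration('wrist'); T=s['position']; 
C=np.array([.5345,-.1443]);yc=-.1877
t=np.linspace(0,2*np.pi,60)
def pr(o):
  def circ(cx,cy,z): return np.array([proj('wrist',[cx+.02*np.cos(k),cy+.02*np.sin(k),z],c) for k in t])
  r=circ(T[0]+o[0],T[1]+o[1],T[2]+o[2]); b=circ(T[0]+o[3],T[1]+o[4],T[2]+o[2]-.06)
  return np.r_[r.min(0),r.max(0),b[:,1].min(),b[:,0].min(),b[:,0].max()]
m=np.array([261,278,374,380,232,274,361])
f=least_squares(lambda o:pr(o)-m,[0,.005,.033,0,.005]); print(f.x,f.fun,T,s['force'])
E
```

```text
clock: 8.05
position: [0.5116, -0.1668, 0.0529]
tool_rot: [-3.137, -0.001, 1.382]
force: [-0.4, 0.2, 0.1]
grip_width: 0.0394
finger_force: 25.4
clock: 8.45
position: [0.5133, -0.1676, 0.0528]
tool_rot: [3.141, 0.0, 1.382]
force: [-0.2, 0.4, 0.1]
grip_width: 0.0393
finger_force: 25.4
[0.0022 0.0079 0.0331 0.0023 0.0071] [-1.4624 -0.1602  1.4636  0.3666 -0.2577  3.961  -3.9629] [ 0.5133 -0.1676  0.0528] [-0.2034  0.4222  0.082 ]
```

```bash
python3 -m inch '[[0,0,0.005,0,0,0,0.6],[0,0,0.005,0,0,0,0.6],[0,0,0,0,0,0,0.6],[0,0,0,0,0,0,0.6]]'
python3 -m inch '[[0,0,0.0015,0,0,0,0.6],[0,0,0,0,0,0,0.6],[0,0,0,0,0,0,0.6]]'
python3 -m inch '[[0,0,0.0015,0,0,0,0.6],[0,0,0,0,0,0,0.6],[0,0,0,0,0,0,0.6]]'
```

```text
clock: 8.85
position: [0.513, -0.1673, 0.0421]
tool_rot: [-3.141, -0.0, 1.382]
force: [-0.3, 0.1, -1.1]
grip_width: 0.0393
finger_force: 25.4
clock: 9.15
position: [0.5131, -0.1674, 0.0408]
tool_rot: [3.142, -0.0, 1.382]
force: [0.0, 0.2, -0.6]
grip_width: 0.0392
finger_force: 25.4
clock: 9.45
position: [0.5131, -0.1674, 0.0393]
tool_rot: [-3.141, -0.0, 1.382]
force: [1.6, 0.7, -0.9]
grip_width: 0.0393
finger_force: 25.4
```

```bash
python3 -m inch '[[0,0,0.0015,0,0,0,0.6],[0,0,0,0,0,0,0.6],[0,0,0,0,0,0,0.6]]'
python3 -m inch '[[0,0,0.001,0,0,0,0.6],[0,0,0,0,0,0,0.6],[0,0,0,0,0,0,0.6]]'
```

```text
clock: 9.75
position: [0.513, -0.1674, 0.0377]
tool_rot: [-3.141, 0.0, 1.382]
force: [0.1, 0.4, -1.0]
grip_width: 0.0392
finger_force: 25.4
clock: 10.05
position: [0.5131, -0.1674, 0.0368]
tool_rot: [-3.142, 0.0, 1.382]
force: [0.1, 0.1, -1.1]
grip_width: 0.0391
finger_force: 25.4
```

```bash
python3 -m inch '[[0,0,0.001,0,0,0,0.6],[0,0,0,0,0,0,0.6],[0,0,0,0,0,0,0.6]]'
python3 -m inch '[[0,0,0.001,0,0,0,0.6],[0,0,0,0,0,0,0.6],[0,0,0,0,0,0,0.6]]'
```

```text
clock: 10.35
position: [0.5132, -0.1675, 0.0363]
tool_rot: [3.141, 0.0, 1.382]
force: [-3.3, 1.1, 11.4]
grip_width: 0.0393
finger_force: 26.4
clock: 10.65
position: [0.5132, -0.1676, 0.0358]
tool_rot: [3.141, 0.001, 1.382]
force: [-7.2, 1.1, 24.2]
grip_width: 0.0396
finger_force: 27.0
```

```bash
python3 -m inch '[[0,0,-0.0015,0,0,0,0.6],[0,0,0,0,0,0,0.5],[0,0,0,0,0,0,0.4],[0,0,0,0,0,0,0.3],[0,0,0,0,0,0,0.2]]'
python3 -m inch '[[0,0,0,0,0,0,0.2],[0,0,0,0,0,0,0.2],[0,0,0,0,0,0,0.2]]'
```

```text
clock: 11.15
position: [0.5131, -0.1674, 0.0362]
tool_rot: [-3.141, -0.0, 1.382]
force: [0.1, 0.4, 0.3]
grip_width: 0.0683
finger_force: 0.0
clock: 11.45
position: [0.5131, -0.1674, 0.0362]
tool_rot: [-3.141, -0.0, 1.382]
force: [-0.8, 0.4, 0.3]
grip_width: 0.0681
finger_force: 0.0
```

```bash
python3 -m inch '[[0,0,-0.02,0,0,0,0.2],[0,0,-0.03,0,0,0,0.2],[0,0,-0.04,0,0,0,0.2],[0,0,-0.04,0,0,0,0.2],[0,0,-0.03,0,0,0,0.2]]'
python3 -m inch '[[-0.04,0,0,0,0,0,0.2],[-0.04,0,0,0,0,0,0.2],[0,0,0,0,0,0,0],[0,0,0,0,0,0,0],[0,0,0,0,0,0,0]]'
python3 - <<'E'
from h import *
np.set_printoptions(precision=4,suppress=True)
s=telemetry.observe(); c=calibration('wrist'); a=save('wrist','w4.png'); print(s['position'],s['tool_rot'],s['force'])
np.save('w4c.npy',np.array(c['pose'])); print(c['fovy'],c['cx'],c['cy'])
C=np.array([.5345,-.1443]);yc=-.1877
R=np.array([[np.cos(yc),-np.sin(yc)],[np.sin(yc),np.cos(yc)]])
for n,z in(('tube',.012),('pin',.09),('bed',.012)):
  for x in landmark_of(n,'wrist')[:2]: print(n,x['score'],x['xy'],(atz('wrist',x['xy'],z,c)[:2]-C)@R)
cv2.imwrite('pics/w4b.png',cv2.resize(a[0:360,160:500],(800,847)[:2],interpolation=cv2.INTER_CUBIC)[:,:,::-1][:600])
E
```

```text
clock: 11.95
position: [0.5134, -0.1674, 0.1987]
tool_rot: [3.14, 0.0, 1.382]
force: [-0.1, -0.9, 0.2]
grip_width: 0.0683
finger_force: 0.0
clock: 12.45
position: [0.4983, -0.245, 0.1962]
tool_rot: [-3.141, -0.001, 1.383]
force: [-1.2, 0.4, -0.3]
grip_width: 0.0854
finger_force: 0.0
[ 0.4983 -0.245   0.1962] [-3.1415 -0.0005  1.3828] [-1.2369  0.3803 -0.273 ]
67.51555036814815 316.71675592841405 243.05217177090827
tube 0.74 [315.5, 113.3] [-0.0172 -0.0159]
bed 0.69 [316.3, 114.6] [-0.0166 -0.0169]
```

View pics/w4.png

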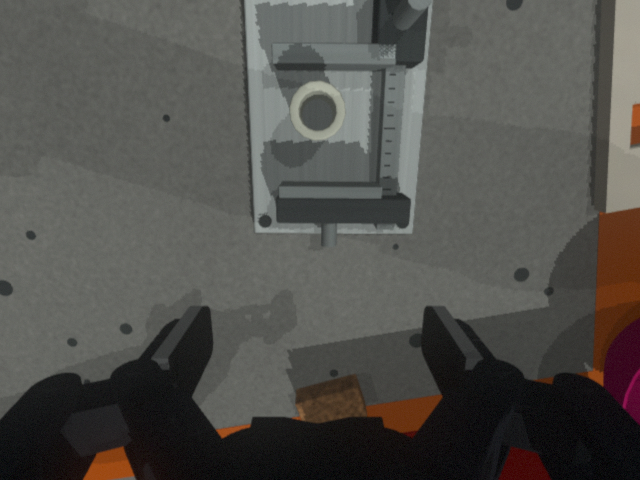

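The tube stands upright on the bed at about (318,110), with the moving jaw at rows 43–68 and the fixed contact plate's face edge near row 182.

```bash
python3 - <<'E'
from h import *
np.set_printoptions(precision=4,suppress=True)
s=telemetry.observe(); c=calibration('wrist')
C=np.array([.5345,-.1443]);yc=-.1877
R=np.array([[np.cos(yc),-np.sin(yc)],[np.sin(yc),np.cos(yc)]])
f=lambda u,z:(atz('wrist',u,z,c)[:2]-C)@R
for u,z in(((331,182),.044),((331,182),.012),((331,198),.046),((343,233),.012),((335,43),.045),((335,62),.045),((335,68),.013),((318,110),.072),((410,6),.09)): print(u,z,f(u,z))
# TCP goal beside the pin
g=C+R@[.045,.090]; print('goal',g,'tcp cal',(s['position'][:2]-C)@R)
E
```

```text
(331, 182) 0.044 [-0.0045 -0.0705]
(331, 182) 0.012 [-0.0032 -0.0747]
(331, 198) 0.046 [-0.0044 -0.0833]
(343, 233) 0.012 [ 0.0087 -0.1226]
(335, 43) 0.045 [-0.0028  0.0307]
(335, 62) 0.045 [-0.0026  0.0181]
(335, 68) 0.013 [-0.001   0.0191]
(318, 110) 0.072 [-0.0153 -0.0169]
(410, 6) 0.09 [0.0401 0.041 ]
goal [ 0.5955 -0.0643] tcp cal [-0.0167 -0.1058]
```

```bash
python3 -m inch '[[0.0382,0.0124,0,0,0,0,1],[0.0382,0.0124,0,0,0,0,1],[0.0382,0.0124,0,0,0,0,1],[0.0382,0.0124,0,0,0,0,1],[0.0382,0.0124,0,0,0,0,1]]'
python3 -m inch '[[0,0,0,0,0,0,1],[0,0,0,0,0,0,1],[0,0,0,0,0,0,1]]'
python3 - <<'E'
from h import *
np.set_printoptions(precision=4,suppress=True)
s=telemetry.observe(); c=calibration('wrist')
C=np.array([.5345,-.1443]);yc=-.1877
R=np.array([[np.cos(yc),-np.sin(yc)],[np.sin(yc),np.cos(yc)]])
print('tcp cal',(s['position'][:2]-C)@R,s['position'],s['tool_rot'])
save('wrist','w5.png')
E
```

```text
clock: 13.15
position: [0.5955, -0.068, 0.1964]
tool_rot: [3.141, 0.0, 1.382]
force: [0.6, -1.1, -0.4]
grip_width: 0.0123
finger_force: 0.0
clock: 13.45
position: [0.5945, -0.0707, 0.1962]
tool_rot: [-3.141, 0.001, 1.381]
force: [0.2, -0.9, 0.2]
grip_width: 0.0
finger_force: 0.0
tcp cal [0.0452 0.0835] [ 0.5945 -0.0707  0.1962] [-3.1413  0.0006  1.3812]
```

View pics/w5.png

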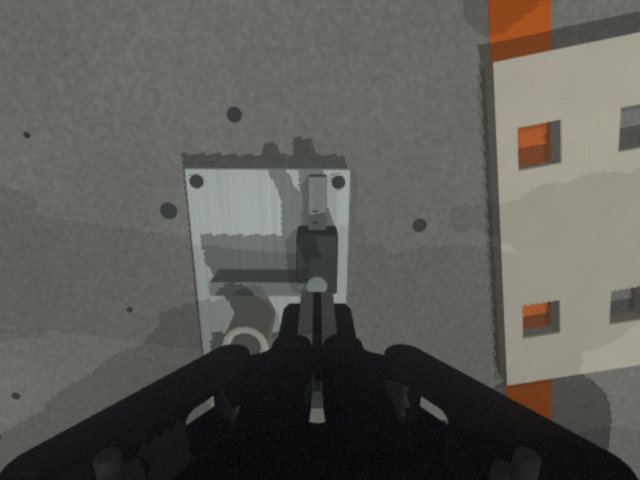

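```bash
python3 -m inch '[[0,0,0.04,0,0,0,1],[0,0,0.035,0,0,0,1],[0,0,0.03,0,0,0,1],[0,0,0.027,0,0,0,1],[0,0,0,0,0,0,1]]'
python3 -m inch '[[0,0,0,0,0,0,1],[-0.003,0,0,0,0,0,1],[-0.003,0,0,0,0,0,1],[0,0,0,0,0,0,1],[0,0,0,0,0,0,1]]'
python3 - <<'E'
from h import *
np.set_printoptions(precision=4,suppress=True)
s=telemetry.observe()
C=np.array([.5345,-.1443]);yc=-.1877
R=np.array([[np.cos(yc),-np.sin(yc)],[np.sin(yc),np.cos(yc)]])
print('tcp cal',(s['position'][:2]-C)@R,s['position'],s['tool_rot'],s['force'])
for x in landmark_of('pin','scene')[:2]: print(x['score'],x['xy'])
grab_frame('scene')
E
```

```text
clock: 14.0
position: [0.5927, -0.0709, 0.0614]
tool_rot: [-3.137, 0.001, 1.381]
force: [0.1, 0.5, 0.3]
grip_width: 0.0001
finger_force: 0.0
clock: 14.5
position: [0.5939, -0.0762, 0.0649]
tool_rot: [3.141, -0.0, 1.381]
force: [0.4, 0.7, 0.2]
grip_width: -0.0
finger_force: 0.0
tcp cal [0.0457 0.078 ] [ 0.5939 -0.0762  0.0649] [ 3.1408 -0.      1.3813] [0.4468 0.6656 0.2162]
0.63 [275.0, 219.0]
```

```bash
python3 -m inch '[[-0.003,0,0,0,0,0,1],[-0.003,0,0,0,0,0,1],[-0.002,0,0,0,0,0,1],[-0.002,0,0,0,0,0,1],[-0.002,0,0,0,0,0,1]]'
python3 -m inch '[[-0.002,0,0,0,0,0,1],[-0.002,0,0,0,0,0,1],[-0.002,0,0,0,0,0,1],[-0.002,0,0,0,0,0,1],[-0.002,0,0,0,0,0,1]]'
python3 -c "
from h import *
s=telemetry.observe();print(s['position'],s['force'],s['moment'])"
```

```text
clock: 15.1
position: [0.5915, -0.0876, 0.0643]
tool_rot: [3.142, -0.0, 1.382]
force: [0.6, 3.2, -0.4]
grip_width: -0.0001
finger_force: 1.6
clock: 15.6
position: [0.5895, -0.0976, 0.0643]
tool_rot: [-3.141, -0.0, 1.382]
force: [-0.0, 3.5, -0.1]
grip_width: -0.0001
finger_force: 1.6
[ 0.58950242 -0.09757288  0.06426257] [-0.011095    3.45061325 -0.06003149] [0.71919561 0.08326918 0.01213785]
```

```bash
python3 -m inch '[[-0.002,0,0,0,0,0,1],[-0.002,0,0,0,0,0,1],[-0.002,0,0,0,0,0,1],[-0.002,0,0,0,0,0,1],[-0.002,0,0,0,0,0,1]]'
python3 -m inch '[[-0.002,0,0,0,0,0,1],[-0.002,0,0,0,0,0,1],[-0.002,0,0,0,0,0,1],[-0.002,0,0,0,0,0,1],[-0.002,0,0,0,0,0,1]]'
python3 - <<'E'
from h import *
np.set_printoptions(precision=4,suppress=True)
s=telemetry.observe(); a=save('wrist','w6.png')
b=save('scene','s6.png'); 
C=np.array([.5345,-.1443]);yc=-.1877
R=np.array([[np.cos(yc),-np.sin(yc)],[np.sin(yc),np.cos(yc)]])
print('tcp cal',(s['position'][:2]-C)@R,s['force'])
cv2.imwrite('pics/s6c.png',cv2.resize(b[180:280,200:350],(750,500),interpolation=cv2.INTER_CUBIC)[:,:,::-1])
E
```

```text
clock: 16.1
position: [0.5876, -0.1075, 0.0643]
tool_rot: [-3.141, -0.0, 1.382]
force: [-1.0, 4.8, 0.0]
grip_width: -0.0002
finger_force: 1.8
clock: 16.6
position: [0.5857, -0.1173, 0.0643]
tool_rot: [-3.141, -0.0, 1.382]
force: [-1.6, 3.9, 0.1]
grip_width: 0.0002
finger_force: 1.7
tcp cal [0.0453 0.0361] [-1.6043  3.9387  0.0843]
```

View pics/s6c.png

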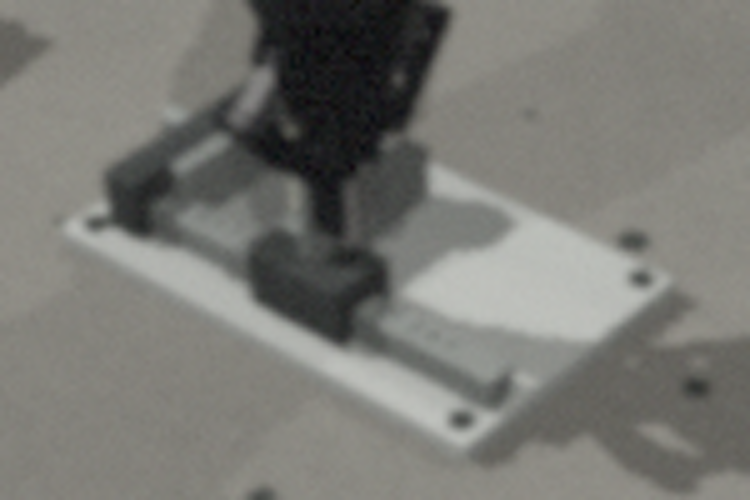

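The jaw is closing along the beam with the fingertips behind the pin, and the tube is hidden behind the gripper. I'll continue more slowly.

```bash
python3 -m inch '[[-0.002,0,0,0,0,0,1],[-0.002,0,0,0,0,0,1],[-0.002,0,0,0,0,0,1],[-0.002,0,0,0,0,0,1],[-0.002,0,0,0,0,0,1]]'
python3 -m inch '[[-0.0005,0,0,0,0,0,1],[-0.0005,0,0,0,0,0,1],[-0.0005,0,0,0,0,0,1],[-0.0005,0,0,0,0,0,1],[-0.0005,0,0,0,0,0,1]]'
```

```text
clock: 17.2
position: [0.584, -0.1271, 0.0643]
tool_rot: [3.141, -0.0, 1.382]
force: [0.6, 3.9, -1.0]
grip_width: 0.0
finger_force: 1.8
clock: 17.7
position: [0.5835, -0.1294, 0.0643]
tool_rot: [3.142, -0.0, 1.382]
force: [0.7, 3.7, -0.1]
grip_width: 0.0
finger_force: 1.8
```

```bash
python3 -m inch '[[-0.0005,0,0,0,0,0,1],[-0.0005,0,0,0,0,0,1],[-0.0005,0,0,0,0,0,1],[-0.0005,0,0,0,0,0,1]]'
```

```text
clock: 18.1
position: [0.5831, -0.1315, 0.0643]
tool_rot: [3.142, -0.0, 1.382]
force: [-0.7, 3.9, 0.8]
grip_width: 0.0002
finger_force: 1.8
```

```bash
python3 -m inch '[[-0.0003,0,0,0,0,0,1],[-0.0003,0,0,0,0,0,1],[-0.0003,0,0,0,0,0,1],[-0.0003,0,0,0,0,0,1]]'
```

```text
clock: 18.5
position: [0.5829, -0.1326, 0.0643]
tool_rot: [3.142, -0.0, 1.382]
force: [-0.1, 2.9, 0.7]
grip_width: 0.0003
finger_force: 1.8
```

```bash
python3 -m inch '[[-0.0003,0,0,0,0,0,1],[-0.0003,0,0,0,0,0,1],[-0.0003,0,0,0,0,0,1],[-0.0003,0,0,0,0,0,1]]'
```

```text
clock: 18.9
position: [0.5827, -0.1338, 0.0643]
tool_rot: [-3.142, -0.0, 1.382]
force: [0.3, 3.5, 0.1]
grip_width: -0.0004
finger_force: 1.8
```

```bash
python3 -m inch '[[-0.0003,0,0,0,0,0,1],[-0.0003,0,0,0,0,0,1],[-0.0003,0,0,0,0,0,1]]'
```

```text
clock: 19.2
position: [0.5825, -0.1347, 0.0643]
tool_rot: [3.142, -0.0, 1.382]
force: [-0.3, 3.6, 0.9]
grip_width: 0.0
finger_force: 1.8
```

```bash
python3 -m inch '[[-0.0003,0,0,0,0,0,1],[-0.0003,0,0,0,0,0,1],[-0.0003,0,0,0,0,0,1],[-0.0003,0,0,0,0,0,1]]'
```

```text
clock: 19.6
position: [0.5823, -0.1359, 0.0643]
tool_rot: [-3.142, -0.0, 1.382]
force: [0.1, 3.6, 1.1]
grip_width: -0.0002
finger_force: 1.8
```

```bash
python3 -m inch '[[-0.0003,0,0,0,0,0,1],[-0.0003,0,0,0,0,0,1],[-0.0003,0,0,0,0,0,1],[-0.0003,0,0,0,0,0,1]]'
```

```text
clock: 20.0
position: [0.582, -0.137, 0.0643]
tool_rot: [-3.142, -0.0, 1.382]
force: [1.1, 4.0, 0.7]
grip_width: -0.0
finger_force: 1.8
```

```bash
python3 -m inch '[[-0.0003,0,0,0,0,0,1],[-0.0003,0,0,0,0,0,1],[-0.0003,0,0,0,0,0,1]]'
```

```text
clock: 20.3
position: [0.5819, -0.1378, 0.0643]
tool_rot: [-3.142, -0.0, 1.382]
force: [-0.0, 5.0, 0.9]
grip_width: 0.0004
finger_force: 2.2
```

```bash
python3 -m inch '[[-0.0003,0,0,0,0,0,1],[0,0,0,0,0,0,1]]'
```

```text
clock: 20.5
position: [0.5818, -0.138, 0.0643]
tool_rot: [-3.142, -0.0, 1.382]
force: [0.8, 5.1, 1.4]
grip_width: -0.0
finger_force: 2.4
```

```bash
python3 -m inch '[[-0.0003,0,0,0,0,0,1],[0,0,0,0,0,0,1]]'
```

```text
clock: 20.7
position: [0.5818, -0.1382, 0.0643]
tool_rot: [-3.142, -0.0, 1.382]
force: [0.2, 5.7, 1.2]
grip_width: -0.0002
finger_force: 2.7
```

```bash
python3 -m inch '[[-0.0003,0,0,0,0,0,1],[-0.0003,0,0,0,0,0,1],[0,0,0,0,0,0,1]]'
```

```text
clock: 21.0
position: [0.5817, -0.1385, 0.0643]
tool_rot: [3.142, -0.001, 1.382]
force: [0.4, 7.0, 1.3]
grip_width: 0.0
finger_force: 3.4
```

```bash
python3 -m inch '[[-0.0003,0,0,0,0,0,1],[-0.0003,0,0,0,0,0,1],[0,0,0,0,0,0,1]]'
```

```text
clock: 21.3
position: [0.5817, -0.1388, 0.0643]
tool_rot: [3.141, -0.001, 1.382]
force: [0.2, 7.4, 1.1]
grip_width: -0.0002
finger_force: 4.1
```

```bash
python3 -m inch '[[0.001,0,0,0,0,0,1],[0.002,0,0,0,0,0,1],[0.004,0,0,0,0,0,1],[0.008,0,0,0,0,0,1],[0.01,0,0,0,0,0,1]]'
python3 -m inch '[[0,0,-0.03,0,0,0,1],[0,0,-0.04,0,0,0,1],[0,0,-0.04,0,0,0,1],[0,0,-0.03,0,0,0,1],[0,0,0,0,0,0,1]]'
python3 -m inch '[[-0.04,-0.03,0,0,0,0,1],[-0.04,-0.03,0,0,0,0,1],[-0.04,-0.03,0,0,0,0,1],[-0.03,-0.03,0,0,0,0,1],[0,0,0,0,0,0,1]]'
python3 - <<'E'
from h import *
np.set_printoptions(precision=4,suppress=True)
a=save('wrist','w7.png'); b=save('top','t7.png'); d=save('scene','s7.png')
out=np.hstack([cv2.resize(a[0:300,160:480],(400,375)),cv2.resize(d[180:280,205:345],(400,375),interpolation=cv2.INTER_CUBIC)])
cv2.imwrite('pics/f.png',out[:,:,::-1])
E
```

```text
clock: 21.8
position: [0.5863, -0.1147, 0.0643]
tool_rot: [-3.142, 0.0, 1.381]
force: [0.0, 0.1, -0.4]
grip_width: 0.0001
finger_force: 0.0
clock: 22.3
position: [0.5881, -0.1144, 0.2084]
tool_rot: [3.136, -0.0, 1.382]
force: [0.0, 0.0, -1.1]
grip_width: 0.0001
finger_force: 0.0
clock: 22.8
position: [0.4357, -0.243, 0.2036]
tool_rot: [-3.139, 0.002, 1.376]
force: [0.6, 0.4, -0.5]
grip_width: -0.0002
finger_force: 0.0
```

View pics/f.png

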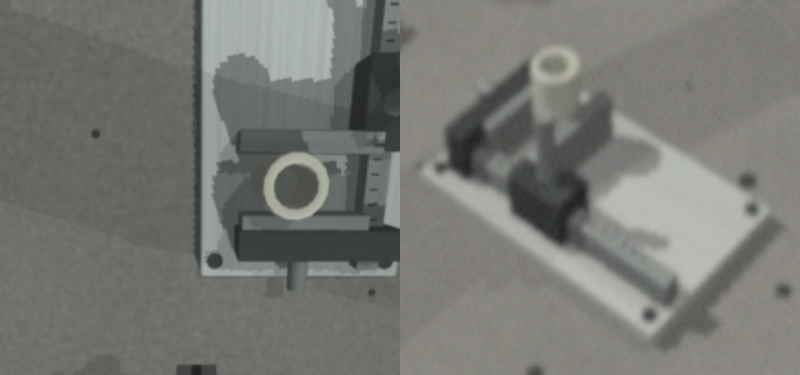

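The tube stands upright, held between both jaws. The jaw looks square and the arm is clear of everything, so I'll hand it in.

```bash
python3 -c "
from workcell import bot
print(bot.job_done())"
```

```text
the job is handed in; nothing more can be done
None
```

I handed the job in at about 23 s: the white tube stands upright on the bed, held between both jaws and let go. I estimate the jaw pressed it with about 4 N at the last push; I couldn't measure what remained after I backed off, and no verdict came back.

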